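# Unclamp the jar lid and hold it up

### The arm

A 6-joint arm with a two-finger parallel gripper is mounted at the origin on the work surface. World frame = base frame: x ahead of the robot, y to its left, z up, the work surface at z = 0. Lengths are in mm, angles in degrees, forces in N, time in s.
With the tool pointing down it reaches from about 350 to 850 mm from the base axis. Payload 8.1 kg.
Tool frame: the origin (TCP) lies midway between the tips of the shut fingers; the grasp point (between the pads) lies 19 mm behind it; z points along the fingers, x is the direction in which the jaws open and shut, and the axes are right-handed (so a half turn about z gives the same grasp; the last joint's range is limited). The gripper opens to 85 mm and grips with 20 to 120 N. Pads are 22 mm wide; open, the fingers measure 114 mm over their backs; the gripper's body (76 mm by 85 mm) begins 54 mm behind the grasp point. The pads swing forward as they close: fully open they stand 13 mm farther back than shut.
Start: joints at [-68.778, 7.471, 85.268, -0, 87.261, -4.893], TCP at [264.128, -538.741, 231.292] pointing down, gripper open.
Joint ranges: [-169.43, 169.43], [-51.17, 129.36], [1.28, 143.12], [-76.62, 256.62], [0, 156.53], [-152.29, 152.29]. Speed limits (degrees/s): [136.94, 136.94, 159.86, 180, 180, 180].

### API

Orientations are given as [roll, pitch, yaw] about the fixed x, y, z axes, in that order (R = Rz(yaw) Ry(pitch) Rx(roll)).
In Python, from bench import monitor, cams, r gives the robot as it stands.
- The arm moves only by the tool jog_arm, never from a script. Its arguments are lists of equal length, an entry for each row: "offset": the shift along the tool's x, y, z in mm, a list of three; "delta_rot": the turn, a rotation vector about the tool's x, y, z in degrees, a list of three; "jaw": the opening in per cent of the stroke, from 0 (shut) to 100 (fully open). In form: {"offset": [[x, y, z], ...], "delta_rot": [[rx, ry, rz], ...], "jaw": [jaw, ...]}. A call has 1 to 20 rows; each row shifts and turns the pose as measured when the row begins, along the tool's axes as they then stand; what a row does not reach is not made up. A row lasts 1/10 s, in which the tool goes at most 50 mm and 8.59 degrees, less where a joint would pass 70% of its speed; a pose out of reach is approached as far as the arm can. A call is refused whole if a number of a shift passes 50 or a number of a turn 8.59, either way. A call with a gripper value outside its range is refused whole. The fingers move at their own pace and stop on an object; "newtons" is the grip in N (left out, the last holds). Time passes only in rows, so rows that do not move let the fingers close. It gives the time, the measured TCP pose, the force and the opening at its end, in the units of the state.
- monitor.sense(): the state, without advancing time (a new reading comes with each control period).
- cams.snapshot(name): name is "side" or "top" or "wrist"; returns (picture, depth): 480x640x3 uint8, red, green, blue; 480x640 float32, mm along the optical axis (not along the pixel's ray), 0 where there is no reading.
- cams.camera_model(name): a dict with "K" (3x3 intrinsics, pixels), "k1" (the pictures are not rectified: a ray, as slopes to the right and down, at radius r is drawn at 1 + k1 r^2 times it, then the intrinsics apply), "camera_from_world" (4x4, takes a point from world to camera coordinates). Camera axes: x right, y down, z forward; pixel columns grow to the right and rows downward; lengths in mm; the calibration is good to about 2 mm. A picture is of the moment at which its call begins: read the wrist's pose just before it. camera_model takes no time and is no camera call; for the wrist camera it gives the pose at the moment of the call.
- r.hand_in(): hands the job in, once; it reports no verdict.
The state is a dict: "time": time; "joint_pos": joint angles; "qd": joint speeds; "joint_efforts": joint torques, N m; "tool_pos": TCP position; "tcp_rot": TCP orientation; "ft_force": force on the tool from outside, world axes, zero at the start; "wrist_torque": the same for the moment, N m; "finger_gap": finger opening in mm.
Only numpy, scipy, OpenCV 4.12 (cv2) and the standard library are available. Lean on these libraries where they do the work, as an engineer would, in place of code of your own. Each camera call takes 0.05 s, during which the arm holds its last target.

### The job

The jar on the decorating stand is held shut by a swivelling clamp: turn the clamp's handle a full quarter turn to its open stop (clockwise seen from above), so that its nose swings off the lid. Then lift the lid by its knob straight up off the jar and hold it level and still, right above the jar, with its underside about 10 cm above the jar's rim so that the rim can be painted. Finish while still holding it there, never tipping the lid, leaving the clamp open and the jar standing in its place, and do not disturb the other things on the table.

Things in the scene. Friction and masses are not known exactly. Their poses are not given: they have to be found in the camera images.
- stand: plywood stand fixed to the table: board 140 x 200 x 18 mm (x from -70 to 70, y from -130 to 70 in its own frame), a low wooden collar for the jar (128 mm outer dia., 10 mm high) centred on its origin and an upright post (26 mm dia., top 117 mm above the table) at y = -90 mm. Origin at table height, under the jar's centre; z up
- clamp (a joint): angle of the swivel clamp about the vertical axis of the post, rad: 0 = closed (nose over the lid, handle tail pointing away from the jar), 1.571 = open stop; it grows clockwise seen from above. Stiff by friction (about 0.08 N m), stays where it is left. A flat steel bar 125 x 20 x 10 mm, underside 119 mm above the table; its nose reaches 48 mm from the axis and its tail 77 mm the other way
- clamp_grip (a point): grip point on the clamp's handle: an upright round wooden peg, 15 mm dia. and 42 mm high, standing on the tail 65 mm from the axis. The point lies on the peg's axis, 24 mm above the bar and 18 mm below the peg's top (153 mm above the table)
- clamp_hinge (a point): point on the clamp's vertical turning axis, at the same height as clamp_grip
- lid: round stepped lid of painted grey ware, about 0.26 kg, on the jar: flange 112 mm dia. and 8 mm thick that lies on the jar's rim, an 84 mm dia. plug reaching 8 mm down into the jar, two steps on top (76 and 52 mm dia.; the top step is 27 mm above the origin) and a round wooden knob, 30 mm dia. and 36 mm high, on top. Origin at the centre of the plug's underside; z up
- lid_knob (a point): point on the axis of the lid's knob, 20 mm above the top step and 16 mm below the knob's top (47 mm above the lid's origin)
- jar: white round jar, 104 mm dia., 90 mm high, wall 5 mm, about 0.7 kg, standing loose in the stand's collar with about 4 mm of play; origin at the centre of its underside, rim 90 mm above; z up
- spare_lid: a smaller spare lid of the same build (flange 90 mm dia., 63 mm high with its knob) lying on the table left of the stand; origin at the centre of its underside. Leave alone
- brush_pot: grey round pot, 66 mm dia., 95 mm high, with brushes standing in it up to 170 mm, just beyond the stand; origin at its underside centre. Leave alone
- turned_foot: small turned wooden foot, 40 mm dia., 38 mm high, on the robot's side of the stand; origin at its underside centre. Leave alone
- paint_bottle: white plastic bottle, 52 mm dia., 130 mm high; origin at its underside centre. Leave alone
- varnish_jar: amber glass jar with black cap, 68 mm dia., 75 mm high; origin at its underside centre. Leave alone
- mug: white mug, 76 mm dia., 85 mm high, handle on one side; origin at its underside centre. Leave alone
Not all that is in view belongs to the job. What is shaped like the lid but blue or yellow is not meant.

How it is judged (in metres and radians):
On the way, in this order (a step that is already met when the one before it is completed fails the run):
1. the clamp is turned to its open stop while the lid is still on the jar (value of joint clamp above 1.4 rad and z of lid in the frame of jar below 0.095 m), for 0.2 s.
2. the lid is lifted clear and held level in the fingers above the jar (z of lid in the frame of jar above 0.16 m and angle between lid's own z axis and vertical below 0.12 rad and horizontal distance between lid and jar below 0.05 m and contact force between lid and the fingers above 1 N and contact force between lid and jar below 0.1 N and contact force between lid and stand below 0.1 N), for 0.3 s.
At the end, for the whole second after the job is handed in: Lid held in the fingers, touching neither jar nor stand, its underside 70 to 140 mm above the jar's rim, within 50 mm of the jar's axis, level within 0.12 rad and still (under 20 mm/s and 0.15 rad/s); the clamp is open beyond 1.35 rad; the jar stands upright in the stand's collar (all of step 2 and z of lid in the frame of jar below 0.23 m and linear speed of lid below 0.02 m/s and angular speed of lid below 0.15 rad/s and value of joint clamp above 1.35 rad and angle between jar's own z axis and vertical below 0.06 rad and z of jar in the frame of stand below 0.022 m and horizontal distance between jar and stand below 0.01 m); the arm keeps its last pose, push and grip.
It fails at once if the lid is tipped by more than 0.35 rad (angle between lid's own z axis and vertical above 0.35 rad).
It fails at once if the jar is tipped or pulled out of its collar (angle between jar's own z axis and vertical above 0.25 rad or z of jar in the frame of stand above 0.033 m).
It fails at once if another thing on the table is shifted by more than 30 mm or knocked over (distance of any of spare_lid, brush_pot, turned_foot, paint_bottle, varnish_jar, mug from where it was at the start of the episode above 0.03 m or angle between any of spare_lid, brush_pot, turned_foot, paint_bottle, varnish_jar, mug's own z axis and vertical above 0.4 rad).
It also fails if it takes over 48 s, if anything falls off the work surface, if the arm or the gripper's body presses on something with over 40 N, if the wrist force passes 120 N, or if a joint passes its speed limit or range.

## Working session

There is one attempt and no reset: what is moved stays moved. The work goes in short steps, Python scripts to look and compute and a tool call to move; the robot and the scene stay as the last step left them, time stands still between calls to the robot, and variables do not carry over. Pictures are saved under pics/ and viewed, and the job is handed in when it is done.

Besides the shell and the picture viewer there is one more tool, called after ">>>" by a JSON object that holds its "op" and its "data", one argument or row to a line. jog_arm: Moves the arm, as the interface text tells. Its arguments: {"type":"object","properties":{"offset":{"type":"array","items":{"type":"array","items":{"type":"number"}}},"delta_rot":{"type":"array","items":{"type":"array","items":{"type":"number"}}},"jaw":{"type":"array","items":{"type":"number"}},"newtons":{"type":"number"}},"required":["offset","delta_rot","jaw"]}

```bash
ls; mkdir -p pics
cat > h.py <<'E'
import numpy as np, cv2
from bench import monitor, cams, r
def snap(n,f):
    m=cams.camera_model(n); p,d=cams.snapshot(n)
    cv2.imwrite(f'pics/{f}.png',p[:,:,::-1]); np.savez(f'pics/{f}.npz',p=p,d=d,K=m['K'],k1=m['k1'],T=m['camera_from_world']); return p,d,m
def load(f):
    z=np.load(f'pics/{f}.npz'); return z['p'],z['d'],dict(K=z['K'],k1=float(z['k1']),camera_from_world=z['T'])
def ray(m,u,v):
    K=np.array(m['K']);k1=m['k1']
    n=cv2.undistortPoints(np.array([[[u,v]]],float),K,np.array([k1,0,0,0.]))[0,0]
    T=np.array(m['camera_from_world']);R=T[:3,:3];c=-R.T@T[:3,3]
    return c,R.T@np.array([n[0],n[1],1])
def onz(m,u,v,z):
    c,d=ray(m,u,v); return c+d*(z-c[2])/d[2]
def pt(m,d,u,v):
    c,dr=ray(m,u,v); return c+dr*d[int(round(v)),int(round(u))]
def proj(m,P):
    T=np.array(m['camera_from_world']);q=T[:3,:3]@np.array(P,float)+T[:3,3]
    x,y=q[0]/q[2],q[1]/q[2];s=1+m['k1']*(x*x+y*y);K=np.array(m['K'])
    return K[0,0]*x*s+K[0,2],K[1,1]*y*s+K[1,2]
def tri(a,b):
    (c1,d1),(c2,d2)=a,b
    A=np.stack([d1,-d2],1);t=np.linalg.lstsq(A,c2-c1,rcond=None)[0]
    p,q=c1+d1*t[0],c2+d2*t[1]; return (p+q)/2,np.linalg.norm(p-q)
E
python3 - <<'E'
from h import *
print(monitor.sense())
for n in ['side','top','wrist']:
    p,d,m=snap(n,n+'0'); print(n,m['k1'],np.round(m['camera_from_world'],3).tolist(),np.array(m['K']).tolist())
E
```

```text
pics
{'time': 0.0, 'joint_pos': array([-6.87763494e+01,  7.51539111e+00,  8.53306763e+01,  7.43888129e-04,
        8.72597364e+01, -4.89198733e+00]), 'qd': array([ 0.02023769, -0.01244208,  0.02924606, -0.01111995, -0.11066877,
        0.03819708]), 'joint_efforts': array([-9.47252738e-04, -5.69389737e+01, -5.00560176e+01, -4.12269392e-04,
        1.41888141e-02,  2.05202127e-05]), 'tool_pos': array([ 263.94570496, -538.21453131,  230.22807481]), 'tcp_rot': array([-1.79990237e+02,  1.05355047e-01, -6.38843893e+01]), 'ft_force': array([-0.04745131,  0.60442285, -0.43369591]), 'wrist_torque': array([-0.0440734 , -0.01819591, -0.00682176]), 'finger_gap': 85.63735290144342}
side -0.17148264711428318 [[1.0, -0.017, 0.002, -562.065], [-0.006, -0.483, -0.876, 139.445], [0.015, 0.876, -0.483, 1407.057], [0.0, 0.0, 0.0, 1.0]] [[550.9780761881964, 0.0, 310.1882208138762], [0.0, 550.9780761881964, 247.11557204468153], [0.0, 0.0, 1.0]]
top -0.09318889746320944 [[-0.012, -1.0, -0.002, 60.677], [-0.995, 0.013, -0.101, 588.949], [0.101, 0.001, -0.995, 1080.362], [0.0, 0.0, 0.0, 1.0]] [[442.96088407133334, 0.0, 325.39882648385213], [0.0, 442.96088407133334, 234.42184335201563], [0.0, 0.0, 1.0]]
wrist 0.002169039338582907 [[0.441, -0.897, -0.002, -599.842], [-0.858, -0.423, 0.29, -39.184], [-0.262, -0.126, -0.957, 378.477], [0.0, 0.0, 0.0, 1.0]] [[377.94707984416914, 0.0, 313.73409797026756], [0.0, 377.94707984416914, 238.01410583781228], [0.0, 0.0, 1.0]]
```

View pics/top0.png

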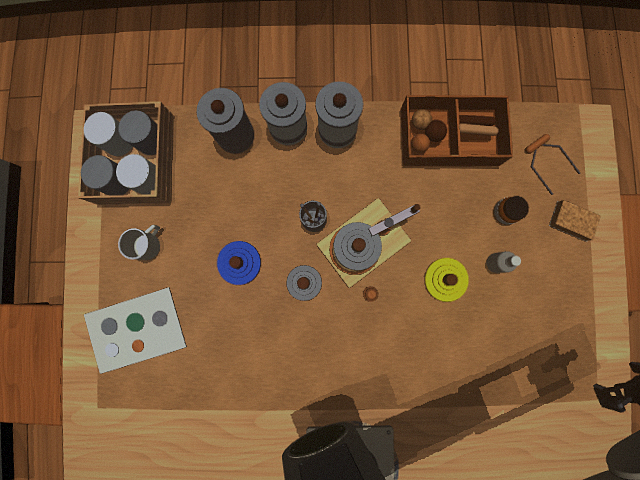

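View pics/side0.png

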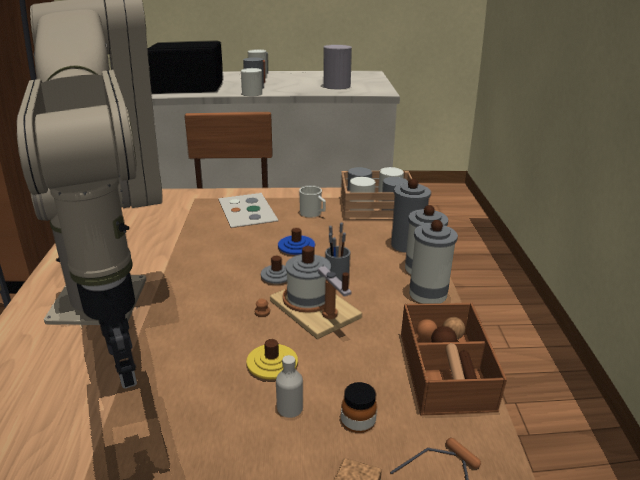

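View pics/wrist0.png

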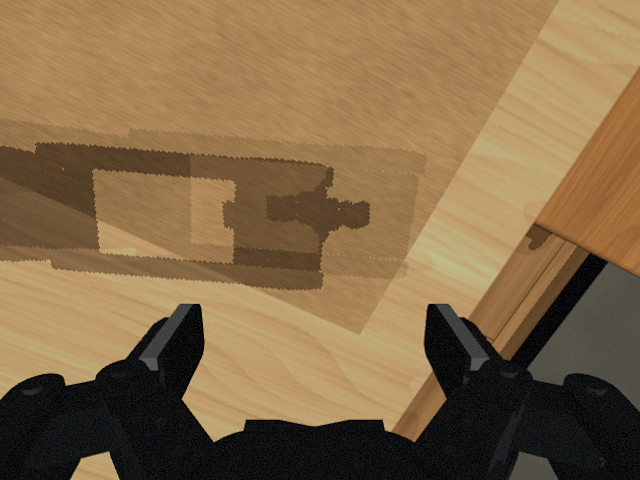

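Top view: the lid on the stand's jar has its knob at (358,245), and the clamp's peg is at about (416,209). Things that could be mistaken for the lid are the spare lid (304,283), the blue lid (236,263), the yellow lid (450,280), and the canisters (220,107), (282,101) and (339,100). I choose (358,245), the grey lid on the plywood stand under the clamp bar. Next is a close crop.

Run:
```python
from h import *
p,d,m=load('top0'); q,e,n=load('side0')
a=cv2.resize(p[185:305,280:440],None,fx=5,fy=5,interpolation=cv2.INTER_CUBIC); cv2.imwrite('pics/ct.png',a[:,:,::-1])
a=cv2.resize(q[215:335,245:405],None,fx=5,fy=5,interpolation=cv2.INTER_CUBIC); cv2.imwrite('pics/cs.png',a[:,:,::-1])
```

```text
(no output)
```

View pics/ct.png

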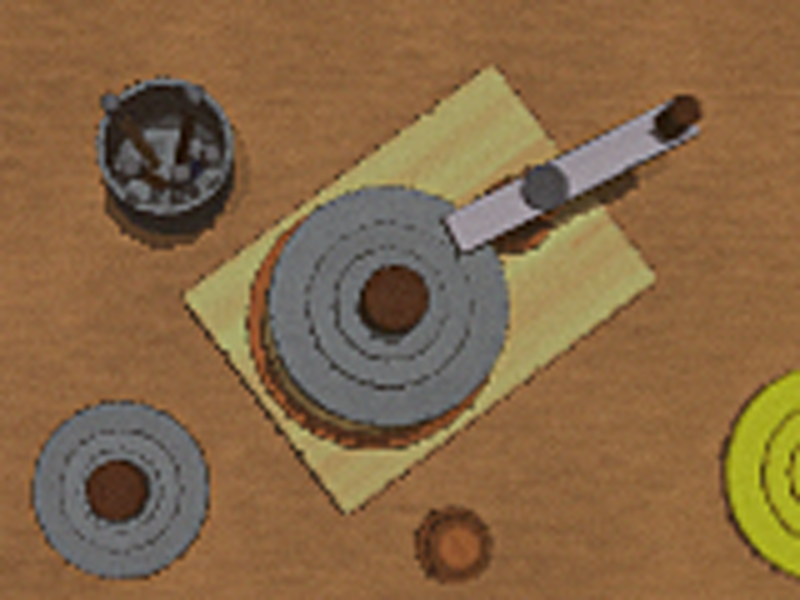

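View pics/cs.png

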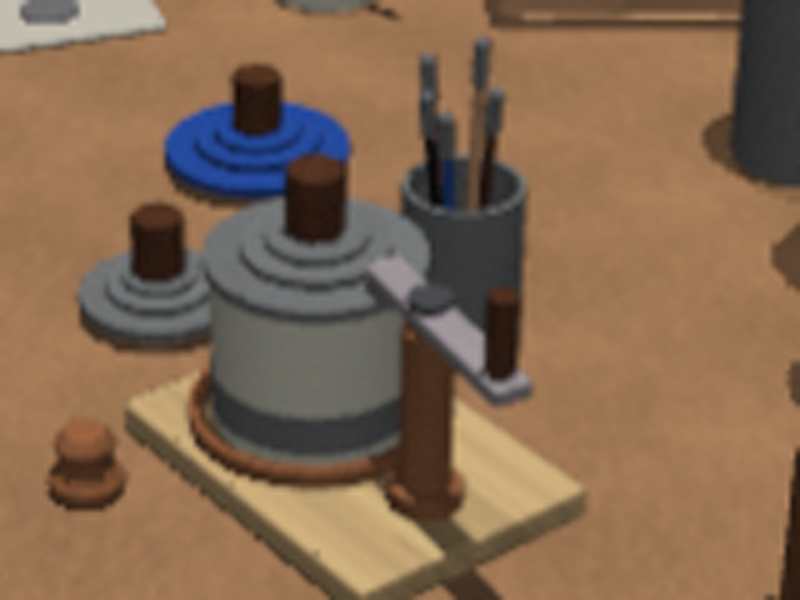

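The crops confirm it: grey lid with the clamp nose over its flange, the bar, and the peg on its tail. Peg top is at top (417,207) / side (346,274), knob top at top (359,245) / side (308,248). Now triangulate.

Run:
```python
from h import *
p,d,m=load('top0'); q,e,n=load('side0')
def C(x,y): return x/5+280-.4,y/5+185-.4
def S(x,y): return x/5+245-.4,y/5+215-.4
for nm,a,b in [('pegtop',C(685,107),S(503,295)),('knobtop',C(396,297),S(316,167)),('cap',C(546,185),S(432,297))]:
    P,g=tri(ray(m,*a),ray(n,*b)); print(nm,P.round(1),'gap',round(g,1),'depth top',pt(m,d,*a).round(1),'side',pt(n,e,*b).round(1))
for nm,a,z in [('spare knob',C(118,490),63),('foot',C(459,545),38),('pot',C(168,148),95),('boardA',C(490,67),18),('boardB',C(655,275),18),('boardC',C(348,513),18),('boardD',C(186,297),18),('yellow',(450,280),60),('bottle',(515,260),130),('nose',C(455,232),129)]:
    print(nm,onz(m,*a,z).round(1))
T=np.array(m['camera_from_world'])
hsv=cv2.cvtColor(p,cv2.COLOR_RGB2HSV)
# lid flange circle at top: depth-based points between z 115..135 around
```

```text
pegtop [ 636.  -149.2  170.6] gap 0.0 depth top [ 636.  -149.2  170.5] side [ 635.9 -149.7  170.9]
knobtop [554.9 -20.  163.6] gap 1.9 depth top [554.  -20.  163.6] side [555.8 -17.  162.1]
cap [607.5 -91.7 134.3] gap 1.8 depth top [606.7 -91.8 133.7] side [608.4 -91.8 134.5]
spare knob [470.3 108.2  63. ]
foot [441.  -58.1  38. ]
pot [631.6  81.6  95. ]
boardA [682.9 -81.4  18. ]
boardB [ 574.9 -162.8   18. ]
boardC [457.1  -4.7  18. ]
boardD [566.8  75.4  18. ]
yellow [ 471.4 -248.3   60. ]
bottle [ 514.7 -383.1  130. ]
nose [586.1 -50.2 129. ]
```

>>> {"op": "jog_arm", "data": {
  "offset": [
    [-8,-21,0],
    [-15,-42,0],
    [-15,-42,0],
    [-15,-42,0],
    [-15,-42,0],
    [-15,-42,0],
    [-15,-42,0],
    [-15,-42,0],
    [-15,-42,0],
    [-15,-42,0],
    [-15,-42,0],
    [-15,-42,0],
    [-8,-22,0],
    [0,0,0]
  ],
  "delta_rot": [
    [0,0,0],
    [0,0,0],
    [0,0,0],
    [0,0,0],
    [0,0,0],
    [0,0,0],
    [0,0,0],
    [0,0,0],
    [0,0,0],
    [0,0,0],
    [0,0,0],
    [0,0,0],
    [0,0,0],
    [0,0,0]
  ],
  "jaw": [100,100,100,100,100,100,100,100,100,100,100,100,100,100],
  "newtons": 40
}}

```text
time: 1.55
tool_pos: [649.2, -137.3, 224.1]
tcp_rot: [179.8, 0.5, -64.2]
ft_force: [-1.0, 0.8, 0.5]
finger_gap: 85.5
```

>>> {"op": "jog_arm", "data": {
  "offset": [
    [0,0,0],
    [0,0,0],
    [0,0,0],
    [0,0,0],
    [0,0,0],
    [0,0,0],
    [0,0,0],
    [0,0,0],
    [0,0,0],
    [0,0,0],
    [0,0,0],
    [0,0,0]
  ],
  "delta_rot": [
    [0,0,-8.2],
    [0,0,-8.2],
    [0,0,-8.2],
    [0,0,-8.2],
    [0,0,-8.2],
    [0,0,-8.2],
    [0,0,-8.2],
    [0,0,-8.2],
    [0,0,-8.2],
    [0,0,-8.2],
    [0,0,-8.2],
    [0,0,0]
  ],
  "jaw": [100,100,100,100,100,100,100,100,100,100,100,100]
}}

```text
time: 2.75
tool_pos: [640.7, -145.6, 218.6]
tcp_rot: [-179.2, 0.8, 29.4]
ft_force: [-0.7, 0.4, 0.4]
finger_gap: 85.0
```

Run:
```python
from h import *
s=monitor.sense();print(s['tool_pos'],s['tcp_rot'],s['joint_pos'].round(1))
p,d,m=snap('wrist','w1')
for P in [(636,-149,171),(555,-19.5,163),(607,-91.7,134),(636,-149,129)]: print(P,proj(m,P))
```

```text
[ 640.69216413 -145.64770922  218.63081611] [-179.19074196    0.78696884   29.39603587] [-17.3  17.7  74.9  -0.   88.6 -46.7]
(636, -149, 171) (np.float64(305.94703779949054), np.float64(268.5360000052295))
(555, -19.5, 163) (np.float64(289.2764772065906), np.float64(-59.34782122937486))
(607, -91.7, 134) (np.float64(312.4691757051395), np.float64(143.047867395333))
(636, -149, 129) (np.float64(308.1349760966543), np.float64(245.4466880151919))
```

View pics/w1.png

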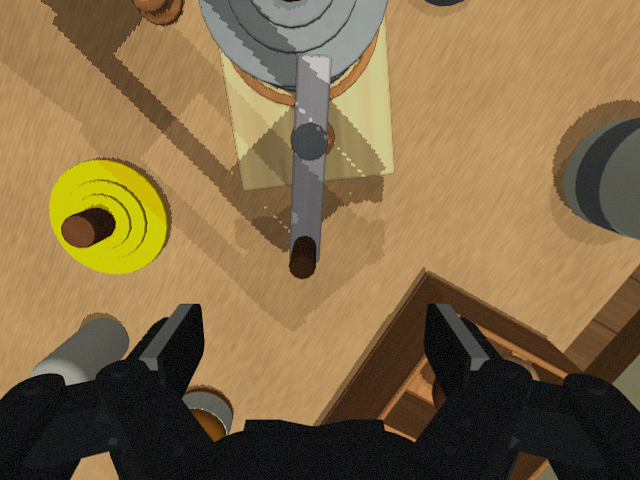

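The wrist view shows the peg top at about (303,265), against (306,268) predicted from the other cameras, so they agree to about 1.5 mm. The cap is at (310,141). The yellow lid and bottle sit low and out of the way.

```bash
cat >> h.py <<'E'
from scipy.spatial.transform import Rotation as Ro
def todo(P,yaw):
    s=monitor.sense();R=Ro.from_euler('xyz',s['tcp_rot'],degrees=True)
    D=Ro.from_euler('xyz',[180,0,yaw],degrees=True)
    print('t',round(s['time'],2),'tcp',s['tool_pos'].round(1),s['tcp_rot'].round(1),'F',s['ft_force'].round(1),'gap',round(s['finger_gap'],1),'| offset',R.inv().apply(np.array(P)-s['tool_pos']).round(1),'rot',np.degrees((R.inv()*D).as_rotvec()).round(1))
E
python3 - <<'E'
from h import *
p,d,m=load('w1'); a=onz(m,303,265,171);b=onz(m,309.5,141,134);print(a,b)
v=a-b;print(np.hypot(*v[:2]),np.degrees(np.arctan2(v[1],v[0])))
todo((635.7,-148.7,134),26.4)
E
```

```text
[ 633.64611752 -148.02129833  171.        ] [604.922991   -91.54321241 134.        ]
63.36238778926337 -63.04342354518797
t 2.8 tcp [ 640.7 -145.6  218.6] [-179.2    0.8   29.1] F [-0.   0.3 -0.6] gap 85.4 | offset [-4.7  1.4 84.6] rot [-0.8  0.8  2.7]
```

>>> {"op": "jog_arm", "data": {
  "offset": [
    [-5,1,10],
    [0,0,15],
    [0,0,15],
    [0,0,15],
    [0,0,15],
    [0,0,10],
    [0,0,3],
    [0,0,0]
  ],
  "delta_rot": [
    [-0.8,0.8,2.7],
    [0,0,0],
    [0,0,0],
    [0,0,0],
    [0,0,0],
    [0,0,0],
    [0,0,0],
    [0,0,0]
  ],
  "jaw": [100,100,100,100,100,100,100,100]
}}

```text
time: 3.6
tool_pos: [634.6, -149.6, 126.9]
tcp_rot: [-179.8, 0.2, 25.6]
ft_force: [-0.2, -0.3, -0.3]
finger_gap: 85.4
```

Run:
```python
from h import *
todo((635,-148.6,135),26.4)
snap('wrist','w2')
```

```text
t 3.6 tcp [ 634.6 -149.6  126.9] [-179.8    0.2   25.6] F [-0.2 -0.3 -0.3] gap 85.4 | offset [ 0.7 -0.7 -8.1] rot [-0.2  0.2 -0.8]
```

View pics/w2.png

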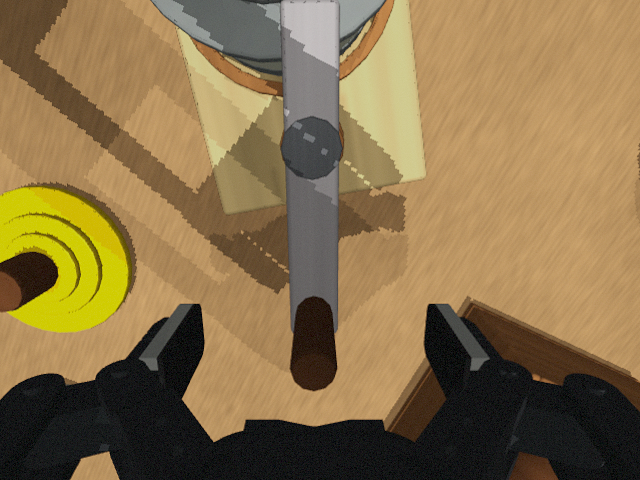

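The peg (314,340–390) is centred between the fingers (203…425). The tips are about 8 mm too low, so I raise them before closing.

>>> {"op": "jog_arm", "data": {
  "offset": [
    [0,0,-9],
    [0,0,0],
    [0,0,0]
  ],
  "delta_rot": [
    [0,0,-0.5],
    [0,0,0],
    [0,0,0]
  ],
  "jaw": [100,100,100]
}}

```text
time: 3.95
tool_pos: [636.2, -149.9, 139.5]
tcp_rot: [-180.0, 0.1, 26.1]
ft_force: [-0.3, 0.6, -0.5]
finger_gap: 85.4
```

>>> {"op": "jog_arm", "data": {
  "offset": [
    [0,0,3],
    [0,0,0],
    [0,0,0],
    [0,0,0],
    [0,0,0],
    [0,0,0],
    [0,0,0],
    [0,0,0]
  ],
  "delta_rot": [
    [0,0,0],
    [0,0,0],
    [0,0,0],
    [0,0,0],
    [0,0,0],
    [0,0,0],
    [0,0,0],
    [0,0,0]
  ],
  "jaw": [100,0,0,0,0,0,0,0]
}}

```text
time: 4.75
tool_pos: [636.9, -150.3, 137.8]
tcp_rot: [179.9, -0.0, 26.1]
ft_force: [0.2, -0.0, 0.0]
finger_gap: 13.9
```

>>> {"op": "jog_arm", "data": {
  "offset": [
    [-3,-0.1,0],
    [-5.7,-0.2,0],
    [-5.7,-0.2,0],
    [-5.7,-0.2,0],
    [-5.7,-0.2,0],
    [-5.7,-0.2,0],
    [-5.7,-0.2,0],
    [0,0,0]
  ],
  "delta_rot": [
    [0,0,2.5],
    [0,0,5],
    [0,0,5],
    [0,0,5],
    [0,0,5],
    [0,0,5],
    [0,0,5],
    [0,0,0]
  ],
  "jaw": [0,0,0,0,0,0,0,0]
}}

```text
time: 5.55
tool_pos: [599.0, -157.7, 137.8]
tcp_rot: [179.9, -0.0, -7.6]
ft_force: [-2.6, 0.7, 1.0]
finger_gap: 13.9
```

```bash
cat >> h.py <<'E'
def arc(deg,c=(606.3,-91.6),R=65):
    s=monitor.sense();v=s['tool_pos'][:2]-np.array(c);print('r',np.hypot(*v),'ang',np.degrees(np.arctan2(v[1],v[0])),'M',s['wrist_torque'].round(2))
    a=np.radians(deg);todo((c[0]+R*np.cos(a),c[1]+R*np.sin(a),136),deg+90)
E
python3 -c "
from h import *
arc(-96)"
```

```text
r 66.47870813816458 ang -96.31957640991118 M [0.08 0.3  0.03]
t 5.55 tcp [ 599.  -157.7  137.8] [179.9  -0.   -7.6] F [-2.6  0.7  1. ] gap 13.9 | offset [ 0.3 -1.5  1.8] rot [ 0.1 -0.  -1.6]
```

>>> {"op": "jog_arm", "data": {
  "offset": [
    [-3,-0.3,0],
    [-5.7,-0.3,0],
    [-5.7,-0.3,0],
    [-5.7,-0.3,0],
    [-5.7,-0.3,0],
    [-5.7,-0.3,0],
    [-5.7,-0.3,0],
    [-3,-0.2,0],
    [0,0,0]
  ],
  "delta_rot": [
    [0,0,2],
    [0,0,5],
    [0,0,5],
    [0,0,5],
    [0,0,5],
    [0,0,5],
    [0,0,5],
    [0,0,2.5],
    [0,0,0]
  ],
  "jaw": [0,0,0,0,0,0,0,0,0]
}}

```text
time: 6.45
tool_pos: [562.3, -142.3, 137.8]
tcp_rot: [179.7, -0.2, -42.0]
ft_force: [-1.8, 0.2, 1.9]
finger_gap: 13.6
```

```bash
python3 -c "
from h import *
arc(-143.8)"
```

```text
r 67.09061577281491 ang -130.94498621574823 M [ 0.17  0.39 -0.05]
t 6.45 tcp [ 562.3 -142.3  137.8] [179.7  -0.2 -42. ] F [-1.8  0.2  1.9] gap 13.6 | offset [-14.5  -3.5   1.8] rot [ 0.3 -0.2 11.8]
```

>>> {"op": "jog_arm", "data": {
  "offset": [
    [-4,-0.4,0],
    [-4,-0.4,0],
    [-4,-0.4,0],
    [-3,-0.3,0],
    [-2,0,0],
    [-2,0,0],
    [0,0,0]
  ],
  "delta_rot": [
    [0,0,3.5],
    [0,0,3.5],
    [0,0,3.5],
    [0,0,2],
    [0,0,1],
    [0,0,0],
    [0,0,0]
  ],
  "jaw": [0,0,0,0,0,0,0]
}}

```text
time: 7.15
tool_pos: [551.4, -130.6, 137.8]
tcp_rot: [179.6, -0.5, -54.9]
ft_force: [-1.4, -0.8, 0.2]
finger_gap: 13.7
```

```bash
python3 -c "
from h import *
arc(-143.8)"
```

```text
r 67.37161893576409 ang -144.583793762129 M [ 0.24  0.32 -0.08]
t 7.15 tcp [ 551.4 -130.6  137.8] [179.6  -0.5 -54.9] F [-1.4 -0.8  0.2] gap 13.7 | offset [ 0.9 -2.4  1.8] rot [ 0.4 -0.5 -1.1]
```

>>> {"op": "jog_arm", "data": {
  "offset": [
    [-3,-0.3,0],
    [-3,-0.3,0],
    [-3,-0.2,0],
    [0,0,0]
  ],
  "delta_rot": [
    [0,0,2],
    [0,0,2],
    [0,0,1],
    [0,0,0]
  ],
  "jaw": [0,0,0,0]
}}

```text
time: 7.55
tool_pos: [551.7, -130.5, 137.8]
tcp_rot: [179.8, -1.4, -59.7]
ft_force: [-4.6, 2.7, 3.6]
finger_gap: 14.0
```

```bash
python3 -c "
from h import *
arc(-143.8)
for n in ['side','top']: snap(n,n+'1')
p,d,m=load('top1');a=cv2.resize(p[185:305,280:440],None,fx=5,fy=5,interpolation=cv2.INTER_CUBIC); cv2.imwrite('pics/ct1.png',a[:,:,::-1])
"
```

```text
r 67.04460334583972 ang -144.49661927999247 M [1.18 1.   0.27]
t 7.55 tcp [ 551.7 -130.5  137.8] [179.8  -1.4 -59.7] F [-4.6  2.7  3.6] gap 14.0 | offset [ 0.6 -2.1  1.8] rot [ 0.3 -1.4 -5.9]
```

View pics/ct1.png

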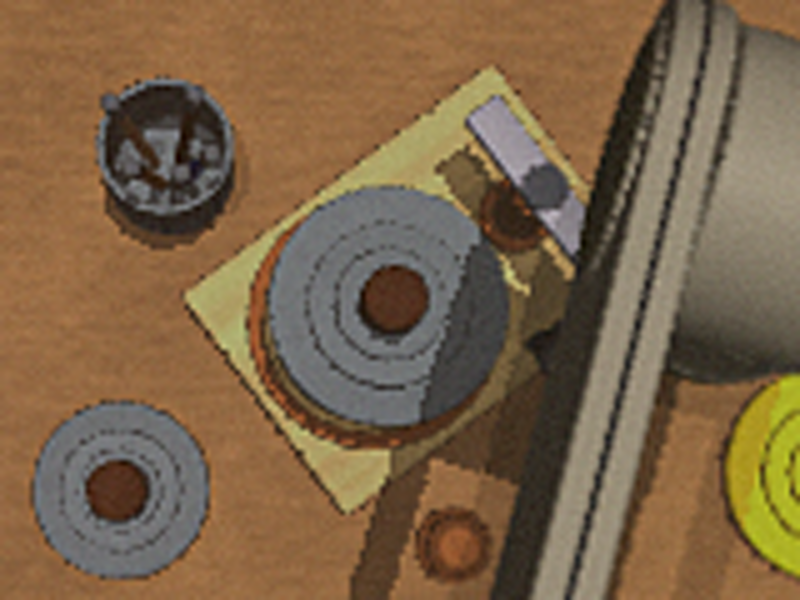

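At the stop: the position stays blocked at about −144.5° while the force rises, and the picture shows the bar parallel to the board's edge with the lid still seated. Now I release and rise.

>>> {"op": "jog_arm", "data": {
  "offset": [
    [0.5,0,0],
    [0,0,0],
    [0,0,0],
    [0,0,0],
    [0,0,0],
    [0,0,-15],
    [0,0,-20],
    [0,0,-20],
    [0,0,-20],
    [0,0,-10],
    [0,0,0]
  ],
  "delta_rot": [
    [0,0,-2],
    [0,0,0],
    [0,0,0],
    [0,0,0],
    [0,0,0],
    [0,1,0],
    [0,0,0],
    [0,0,0],
    [0,0,0],
    [0,0,0],
    [0,0,0]
  ],
  "jaw": [0,100,100,100,100,100,100,100,100,100,100]
}}

```text
time: 8.75
tool_pos: [551.1, -125.7, 230.7]
tcp_rot: [179.9, -2.7, -57.5]
ft_force: [0.6, 0.3, -0.0]
finger_gap: 85.4
```

```bash
python3 -c "
from h import *
p,d,m=snap('wrist','w3')
print(monitor.sense()['joint_pos'].round(1))
for P in [(555,-19.5,163),(553.5,-130,171)]: print(P,proj(m,P))
todo((555,-19.5,225),-55)
"
```

```text
[-16.9   0.4  92.8  -1.8  84.9  40.8]
(555, -19.5, 163) (np.float64(141.4975316009693), np.float64(147.78609060584938))
(553.5, -130, 171) (np.float64(316.3727028961286), np.float64(258.14312912147585))
t 8.8 tcp [ 550.9 -125.6  229.9] [179.8  -2.6 -57.5] F [-0.1  0.6 -0.5] gap 85.1 | offset [-87.5 -60.4   0.7] rot [ 0.2 -2.6 -2.5]
```

View pics/w3.png

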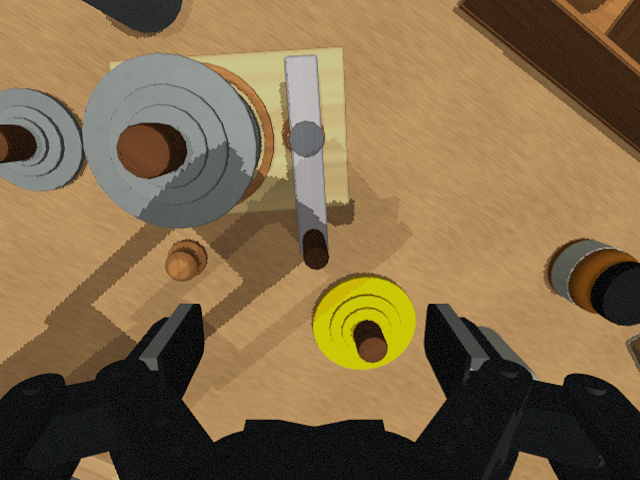

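The clamp is open, with its nose clear of the lid. The knob top is at about (148,151), roughly 2–3 mm from the prediction. I move over the knob, level the tool and look again.

>>> {"op": "jog_arm", "data": {
  "offset": [
    [-15,-10,0],
    [-22,-15,0],
    [-22,-15,0],
    [-20,-14,0],
    [-8,-6,0],
    [0,0,0],
    [0,0,0],
    [0,0,0]
  ],
  "delta_rot": [
    [0,-2.6,-2.5],
    [0,0,0],
    [0,0,0],
    [0,0,0],
    [0,0,0],
    [0,0,0],
    [0,0,0],
    [0,0,0]
  ],
  "jaw": [100,100,100,100,100,100,100,100]
}}

```text
time: 9.6
tool_pos: [547.6, -18.5, 221.4]
tcp_rot: [179.3, 0.4, -55.1]
ft_force: [0.7, -0.2, 0.2]
finger_gap: 85.0
```

```bash
python3 -c "
from h import *
p,d,m=snap('wrist','w4')
for P in [(555,-19.5,163),(553.5,-130,171)]: print(P,proj(m,P))
todo((555,-19.5,225),-55)
"
```

```text
(555, -19.5, 163) (np.float64(322.2769275607773), np.float64(248.4129286859591))
(553.5, -130, 171) (np.float64(474.355134490968), np.float64(357.12554336995765))
t 9.65 tcp [547.6 -18.6 221.4] [179.3   0.4 -55.1] F [-1.2  0.4 -0.4] gap 85.4 | offset [ 4.9 -5.5 -3.7] rot [ 0.7  0.4 -0.1]
```

View pics/w4.png

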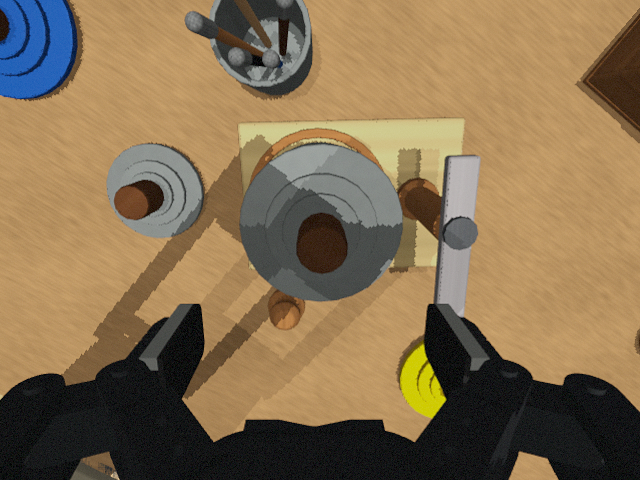

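The knob top is at (322,246), against (322,248) predicted, so they agree to under 1 mm. The peg will be about 90 mm sideways of the grasp, clear of the fingers.

>>> {"op": "jog_arm", "data": {
  "offset": [
    [5,-5.5,5],
    [0,0,15],
    [0,0,15],
    [0,0,15],
    [0,0,15],
    [0,0,8],
    [0,0,0],
    [0,0,0],
    [0,0,0]
  ],
  "delta_rot": [
    [0.7,0.4,0],
    [0,0,0],
    [0,0,0],
    [0,0,0],
    [0,0,0],
    [0,0,0],
    [0,0,0],
    [0,0,0],
    [0,0,0]
  ],
  "jaw": [100,100,100,100,100,100,100,100,100]
}}

```text
time: 10.55
tool_pos: [555.0, -23.7, 140.1]
tcp_rot: [180.0, -0.0, -55.4]
ft_force: [-0.2, 0.1, 0.6]
finger_gap: 85.3
```

```bash
python3 -c "
from h import *
todo((555,-19.5,132),-55)
snap('wrist','w5')
todo((555,-19.5,132),-55)
"
```

```text
t 10.55 tcp [555.  -23.7 140.1] [180.   -0.  -55.4] F [-0.2  0.1  0.6] gap 85.3 | offset [-3.5 -2.4  8.1] rot [ 0.  -0.  -0.4]
t 10.6 tcp [555.2 -23.7 140.4] [-1.80e+02 -1.00e-01 -5.54e+01] F [-0.   0.6  0.7] gap 85.3 | offset [-3.6 -2.3  8.4] rot [-0.  -0.1 -0.4]
```

View pics/w5.png

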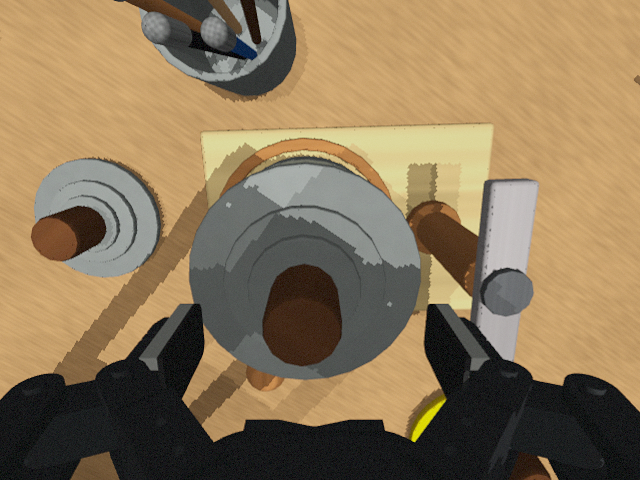

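The knob (302,332) is 12 px left of the jaw midline (314), which matches the −3.6 mm computed. I correct and lower.

>>> {"op": "jog_arm", "data": {
  "offset": [
    [-3.7,-2.4,5],
    [0,0,0],
    [0,0,0],
    [0,0,0]
  ],
  "delta_rot": [
    [0,0,0],
    [0,0,0],
    [0,0,0],
    [0,0,0]
  ],
  "jaw": [100,100,100,100]
}}

```text
time: 11.0
tool_pos: [556.3, -18.8, 137.0]
tcp_rot: [-179.8, -0.2, -55.4]
ft_force: [1.5, -0.1, -1.0]
finger_gap: 85.4
```

```bash
python3 -c "
from h import *
todo((555,-19.5,132),-55)
"
```

```text
t 11.0 tcp [556.3 -18.8 137. ] [-179.8   -0.2  -55.4] F [ 1.5 -0.1 -1. ] gap 85.4 | offset [-0.2  1.5  5. ] rot [-0.2 -0.2 -0.4]
```

>>> {"op": "jog_arm", "data": {
  "offset": [
    [0,1.3,4],
    [0,0,0],
    [0,0,0]
  ],
  "delta_rot": [
    [0,0,0],
    [0,0,0],
    [0,0,0]
  ],
  "jaw": [100,100,100]
}}

```text
time: 11.3
tool_pos: [555.4, -19.7, 133.0]
tcp_rot: [-179.8, -0.2, -55.4]
ft_force: [0.3, -0.1, 0.1]
finger_gap: 85.4
```

>>> {"op": "jog_arm", "data": {
  "offset": [
    [0,0,0],
    [0,0,0],
    [0,0,0],
    [0,0,0],
    [0,0,0],
    [0,0,0],
    [0,0,0]
  ],
  "delta_rot": [
    [0,0,0],
    [0,0,0],
    [0,0,0],
    [0,0,0],
    [0,0,0],
    [0,0,0],
    [0,0,0]
  ],
  "jaw": [50,30,0,0,0,0,0],
  "newtons": 60
}}

```text
time: 12.0
tool_pos: [555.6, -19.8, 133.3]
tcp_rot: [-179.8, -0.2, -55.4]
ft_force: [0.8, 0.1, 0.4]
finger_gap: 28.3
```

```bash
python3 -c "
from h import *
todo((555,-19.5,232),-55)
snap('wrist','w6')
"
```

```text
t 12.0 tcp [555.6 -19.8 133.3] [-179.8   -0.2  -55.4] F [0.8 0.1 0.4] gap 28.3 | offset [ -0.2  -0.1 -98.7] rot [-0.2 -0.2 -0.4]
```

View pics/w6.png

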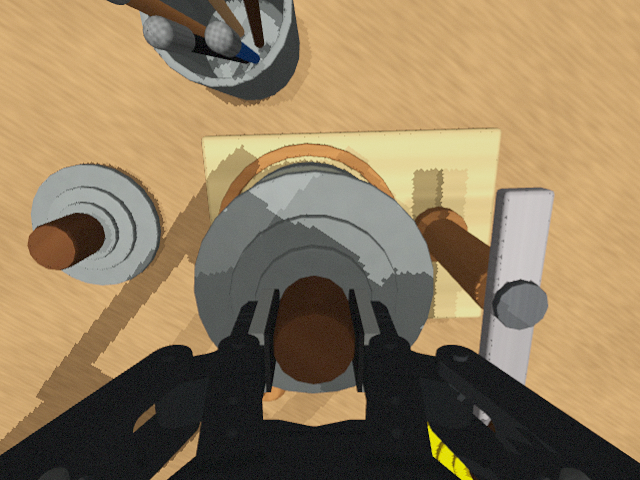

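The pads hold the knob centrally (gap 28 mm) and the lid is level. Lifting slowly by about 110 mm.

>>> {"op": "jog_arm", "data": {
  "offset": [
    [0,0,-2],
    [0,0,-3],
    [0,0,-4],
    [0,0,-5],
    [0,0,-5],
    [0,0,-5],
    [0,0,0]
  ],
  "delta_rot": [
    [0,0,0],
    [0,0,0],
    [0,0,0],
    [0,0,0],
    [0,0,0],
    [0,0,0],
    [0,0,0]
  ],
  "jaw": [0,0,0,0,0,0,0]
}}

```text
time: 12.75
tool_pos: [554.6, -19.6, 158.4]
tcp_rot: [-179.9, -0.1, -55.4]
ft_force: [-0.4, 0.0, -2.5]
finger_gap: 28.1
```

```bash
python3 -c "
from h import *
todo((555.5,-19.8,242),-55)
"
```

```text
t 12.75 tcp [554.6 -19.6 158.4] [-1.799e+02 -1.000e-01 -5.540e+01] F [-0.4  0.  -2.5] gap 28.1 | offset [  0.9  -0.8 -83.6] rot [-0.1 -0.1 -0.4]
```

>>> {"op": "jog_arm", "data": {
  "offset": [
    [0.5,-0.5,-4],
    [0,0,-8],
    [0,0,-10],
    [0,0,-10],
    [0,0,-10],
    [0,0,-10],
    [0,0,-10],
    [0,0,-8],
    [0,0,-5],
    [0,0,-3],
    [0,0,0],
    [0,0,0],
    [0,0,0]
  ],
  "delta_rot": [
    [0,0,0],
    [0,0,0],
    [0,0,0],
    [0,0,0],
    [0,0,0],
    [0,0,0],
    [0,0,0],
    [0,0,0],
    [0,0,0],
    [0,0,0],
    [0,0,0],
    [0,0,0],
    [0,0,0]
  ],
  "jaw": [0,0,0,0,0,0,0,0,0,0,0,0,0]
}}

```text
time: 14.05
tool_pos: [555.3, -19.7, 244.2]
tcp_rot: [-179.8, -0.2, -55.4]
ft_force: [-0.5, -0.2, -2.4]
finger_gap: 28.4
```

```bash
python3 -c "
from h import *
todo((555.5,-19.8,242),-55)
p,d,m=snap('side','side2');a=cv2.resize(p[155:335,235:475],None,fx=3.3,fy=3.3,interpolation=cv2.INTER_CUBIC); cv2.imwrite('pics/cs2.png',a[:,:,::-1])
p,d,m=snap('top','top2');a=cv2.resize(p[155:335,235:475],None,fx=3.3,fy=3.3,interpolation=cv2.INTER_CUBIC); cv2.imwrite('pics/ct2.png',a[:,:,::-1])
"
```

```text
t 14.05 tcp [555.3 -19.7 244.2] [-179.8   -0.2  -55.4] F [-0.5 -0.2 -2.4] gap 28.4 | offset [ 0.2 -0.1  2.2] rot [-0.2 -0.2 -0.4]
```

View pics/cs2.png

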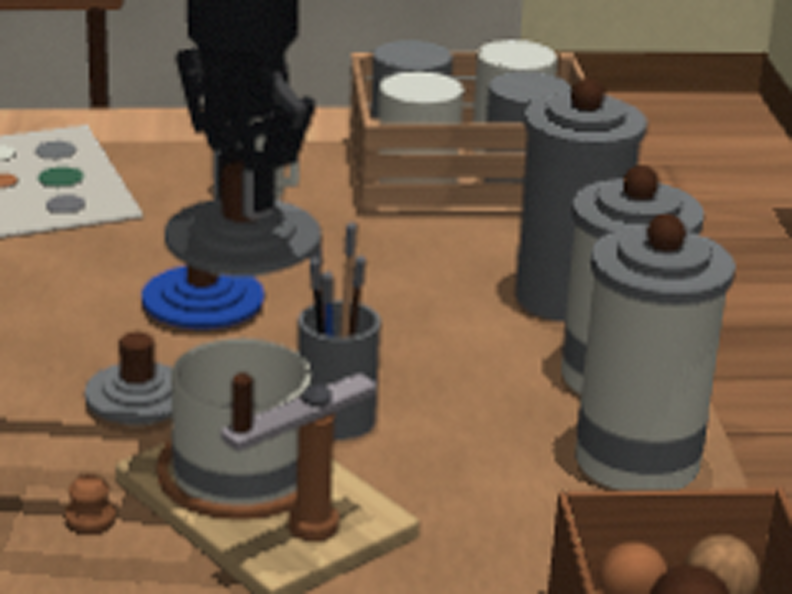

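View pics/ct2.png

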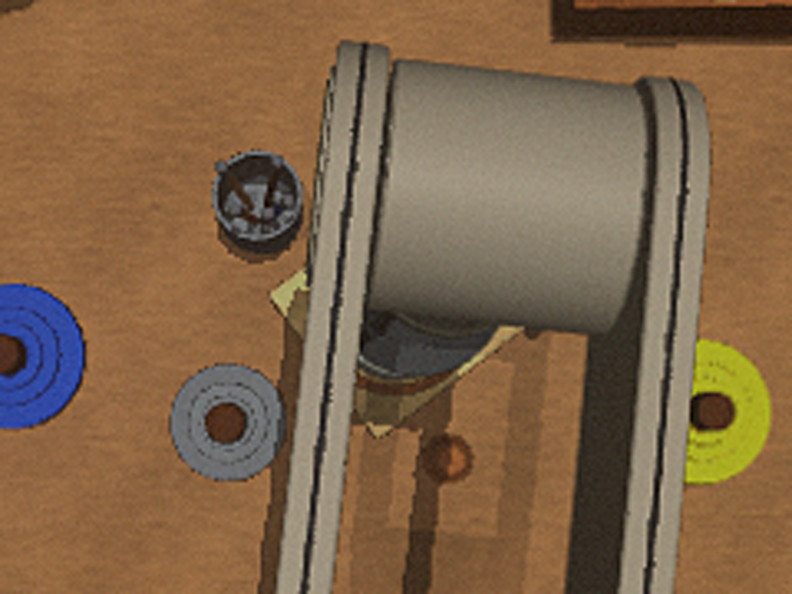

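The side view shows the lid held level (flange ends at crop (166,237) and (320,237)), with the open jar beneath it standing in the collar and the clamp open. The other things are in place. A final check for stillness and height follows.

>>> {"op": "jog_arm", "data": {
  "offset": [
    [0,0,0],
    [0,0,0],
    [0,0,0],
    [0,0,0],
    [0,0,0]
  ],
  "delta_rot": [
    [0,0,0],
    [0,0,0],
    [0,0,0],
    [0,0,0],
    [0,0,0]
  ],
  "jaw": [0,0,0,0,0]
}}

```text
time: 14.65
tool_pos: [554.7, -19.6, 243.1]
tcp_rot: [-179.9, -0.1, -55.4]
ft_force: [-0.3, -0.5, -2.0]
finger_gap: 28.3
```

```bash
python3 -c "
from h import *
todo((555.5,-19.8,242),-55)
print(monitor.sense()['qd'].round(2))
p,d,m=load('side2')
f=lambda x,y:(x/3.3+235,y/3.3+155)
for n,a in [('flange L',f(172,238)),('flange R',f(314,238)),('flange front',f(243,266)),('rim front',f(243,400)),('rim L',f(177,375)),('rim back',f(240,345))]: print(n,pt(m,d,*a).round(0))
p0,d0,m0=load('top0');p2,d2,m2=load('top2')
for n,(x,y) in {'spare':(304,283),'foot':(371,294),'pot':(313,216)}.items():
    print(n,cv2.phaseCorrelate(cv2.cvtColor(p0[y-18:y+18,x-18:x+18],7).astype(float),cv2.cvtColor(p2[y-18:y+18,x-18:x+18],7).astype(float)))
print(pt(m2,d2,304,283),pt(m0,d0,304,283))
"
```

```text
t 14.65 tcp [554.7 -19.6 243.1] [-1.799e+02 -1.000e-01 -5.540e+01] F [-0.3 -0.5 -2. ] gap 28.3 | offset [ 0.6 -0.5  1.1] rot [-0.1 -0.1 -0.4]
[ 0.09 -0.01  0.04 -0.07  0.03  0.03]
flange L [508. -38. 229.]
flange R [607. -35. 227.]
flange front [557. -72. 224.]
rim front [ 556. -139.  158.]
rim L [509.  -9. 100.]
rim back [556.  29. 103.]
spare ((-0.08537881180405194, -0.023071227279935158), 0.8770599297304301)
foot ((-0.5195114153976306, -0.028148134087558674), 0.4044376018293065)
pot ((-0.13366213571626417, -0.05606870052133317), 0.9340279211423239)
[469.36421406 106.29072636  62.71854148] [469.36291461 106.2995935   62.54234169]
```

```bash
python3 -c "
from h import *
print(r.hand_in())"
```

```text
the job is handed in; nothing more can be done
None
```

The clamp is open, the lid is held level and still above the jar, and I handed the job in at 14.65 s on the robot's clock; no verdict was reported.

**What I did:** I gripped the peg and turned the clamp about 80° clockwise to its stop; it had started about 10° open. At the stop the handle stayed blocked at about −144.5° (expected −143.8°) while the force rose. I then gripped the knob at 60 N and lifted the lid straight up about 110 mm, which puts its underside about 102 mm above the rim.

**Last checks:**
- **Lid:** the tool is vertical within about 0.2° and the joints are practically at rest. The wrist carries 2.0–2.5 N, which fits the lid's weight. Side-camera points on the lid's flange lie at 224–229 mm; the left and right edges differ by 2 mm.
- **Jar and clamp:** the side view shows the jar upright in its collar and the clamp still open.
- **Other things:** the spare lid and brush pot are unmoved (0.1 px). The foot came out at 0.5 px with a weak match, probably the arm's shadow; it looks in place. The bottle, varnish jar and mug were not re-measured; the arm never came near them, apart from passing above the bottle at the start.
- **One point that failed:** the "rim front" sample landed on the clamp's peg, so I set it aside. The two other samples near the rim gave about 100–103 mm, a little under the expected 108 mm.

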